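# Space the bars of a grating with a spacer block

## Robot

A 7-joint arm with a two-finger parallel gripper is mounted at the origin on the work surface. World frame = base frame: x ahead of the robot, y to its left, z up, the work surface at z = 0. Lengths are in m, angles in rad, forces in N, time in s.
With the tool pointing down it reaches from about 0.425 to 0.95 m from the base axis. Payload 4.7 kg.
Tool frame: the origin (TCP) lies at the very end of the fingers, on their centre line; the grasp point (between the pads) lies 19 mm behind it; z points along the fingers, y is the line along which they close (so a half turn about z gives the same grasp; the last joint's range is limited). The gripper opens to 87 mm and grips with 3 to 60 N. Pads are 19 mm wide; open, the fingers measure 117 mm over their backs; the gripper's body (75 mm by 190 mm) begins 51 mm behind the grasp point.
Start: joints at [-0.029, 0.469, -0.049, 1.532, 0.024, 1.141, -0.082], TCP at [0.675, 0, 0.223] pointing down, gripper open.
Joint ranges: [-2.59, 2.59], [-0.33, 1.99], [-1.39, 1.29], [0.1, 2.45], [-1.04, 4.18], [0.21, 1.99], [-2.66, 2.66]. Speed limits (rad/s): [2.57, 2.57, 3.14, 3.14, 3.14, 3.14, 3.14].

## Interface

Orientations are given as a 3x3 rotation matrix whose columns are the frame's x, y, z axes.
In Python, from bench import robot gives the robot as it stands. The module is installed in compiled form; this text tells all that it offers.
- The arm moves only by the shell command python3 -m jog 'ROWS'. ROWS is JSON, a list of rows, each an object of numbers: "rx", "ry", "rz": the turn, a rotation vector about the world's x, y, z in units of 6 degrees (1.0 is 6 degrees); "tx", "ty", "tz": the shift along the world's x, y, z in units of 50 mm (1.0 is 50 mm); "gripper": the opening, from -1 (shut) to 1 (fully open). In form: [{"rx": .., "ry": .., "rz": .., "tx": .., "ty": .., "tz": .., "gripper": ..}, ...]. A call has exactly 5 rows; each row is the pose to reach, as a shift and turn from the pose commanded when the call began; what a row does not reach only later rows make up. A row lasts 1/8 s, in which the tool goes at most 62.5 mm and 10.7 degrees, less where a joint would pass 70% of its speed; a pose out of reach is approached as far as the arm can. A call with a gripper value outside its range is refused whole. The fingers move at their own pace and stop on an object; the grip force is fixed at half the most. Time passes only in rows, so rows that repeat a pose let the fingers close, or fill a call up. It gives the time, the measured TCP pose, the force and the opening at its end, in the units of the state.
- robot.sense(): the state, without advancing time (a new reading comes with each control period).
- robot.camera(name): name is "scene" or "side" or "wrist"; returns (picture, depth): 420x560x3 uint8, red, green, blue; 420x560 float32, m along the optical axis (not along the pixel's ray), 0 where there is no reading.
- robot.camera_info(name): a dict with "vertical_fov" (degrees; the focal length in pixels is half the picture's height over the tangent of half this angle, whatever the lens; pixels are square), "cx", "cy" (the principal point, pixels), "origin" and "attitude" of the camera in the world; the wrist camera has in their place "hand_eye" (4x4, takes a point from camera to tool coordinates, whose origin is the TCP and whose axes are the flange's). Camera axes: x right, y down, z forward; pixel columns grow to the right and rows downward; lengths in m; the calibration is good to about 2 mm. A picture is of the moment at which its call begins: read the wrist's pose just before it. camera_info takes no time and is no camera call.
- robot.hand_in(): hands the job in, once; it reports no verdict.
The state is a dict: "t": time; "joint_pos": joint angles; "joint_vel": joint speeds; "joint_torque": joint torques, N m; "tcp_pos": TCP position; "eef_rot": TCP orientation; "ft_force": force on the tool from outside, world axes, zero at the start; "wrist_torque": the same for the moment, N m; "grip_width": finger opening in m.
Only numpy, scipy, OpenCV 4.12 (cv2) and the standard library are available. Lean on these libraries where they do the work, as an engineer would, in place of code of your own. Each camera call takes 0.05 s, during which the arm holds its last target. There are 200 camera calls.

## Task

Set out the bars in the welding jig with equal gaps: stand the aluminium spacer block in the gap beside the clamped bar, with its thickness across the gap, and bring the nearer loose bar up snug so that the block is closed in between; then step the block on to the gap after that bar and bring up the last bar in the same way, gently, so that the bar already set stays put. Finally lift the block out and stand it upright on the bench beside the jig, leaving both gaps as the block set them and the bars lying flat and parallel. Leave the V-block, the offcut, the hammer and the wrench beside the jig where they lie.

Things in the scene. Friction and masses are not known exactly. Their poses are not given: they have to be found in the camera images.
- jig: Fixed dark steel welding jig, bolted down, pose differs each time: a flat bed 180 (x) by 330 (y) by 12 mm. Origin: centre of its underside, z up. Guide strips 12 mm wide, 10 mm above the bed, run along both y edges (inner faces at x = +-77 mm), so bars lying along x slide along y with 2 mm play at each end. The row grows from the clamped bar towards +y; that end is open, without a stop.
- bed (a point): Centre of the bed's top, 12 mm above the bench; axes as the jig's. With gaps as the block sets them, the loose bars' centres are at y = -58 mm (bar_a) and y = +4 mm (bar_b) of the jig.
- first_bar (a point): Centre of the top of the first bar, 150 x 40 x 10 mm, clamped to the jig at its y = -120 mm, lying along x: its edge towards the row is 20 mm from here in +y (y = -100 mm of the jig); its top is 22 mm above the bench. Blue toe clamps with bolt heads hold its two ends only (over 49 mm from the middle, up to 39 mm above the bench).
- bar_a: Loose flat steel bar next to the clamped one, 150 (x) by 40 (y) by 10 mm, about 0.47 kg, lying flat on the jig bed across the row, free to slide. Origin: centre of its underside; z up; x along its length, y across. At the start the gap between it and the clamped bar is 38 to 65 mm, and at least 60 mm is free between it and bar_b.
- bar_b: The last loose flat steel bar of the row, same as bar_a (150 x 40 x 10 mm, about 0.47 kg), beyond bar_a on its +y side. Same origin and axes.
- spacer: Loose aluminium spacer block, 60 (x) by 22 (y, its thickness) by 50 mm high (z), about 0.18 kg, standing upright on the bench on the jig's -y side at the start. Origin: centre of its underside. Its 22 mm thickness is the gap to set; standing in a gap it rises 40 mm above the bars.
- vblock: Loose bystander, to be left alone: small dark steel V-block, 50 x 45 x 34 mm, origin at the centre of its underside.
- offcut: Loose bystander, to be left alone: short flat steel offcut, 75 x 40 x 10 mm, lying on the bench, not part of the row. Origin at the centre of its underside.
- hammer: Loose bystander, to be left alone: hammer lying along its own x.
- wrench: Loose bystander, to be left alone: steel wrench lying along its own x.
Mind the look-alikes: they are no part of the job. What is shaped like the bar_a but blue or red is not meant.

How it is judged:
On the way, in this order (a step that is already met when the one before it is completed fails the run):
1. the block stands on the bed between the clamped bar and bar_a, with bar_a brought up snug to it (y of bar_a in the frame of jig between -0.061 and -0.055 m and angle between the x axis of bar_a and the x axis of jig, either way round below 0.035 rad and y of spacer in the frame of jig between -0.093 and -0.085 m and x of spacer in the frame of jig between -0.045 and 0.045 m and z of spacer in the frame of jig between 0.009 and 0.015 m), for 0.2 s.
2. the block stands on the bed between bar_a and bar_b, with bar_b brought up snug to it (y of bar_a in the frame of jig between -0.061 and -0.055 m and y of bar_b in the frame of bar_a between 0.059 and 0.065 m and angle between the x axis of each of bar_a, bar_b and the x axis of jig, either way round below 0.035 rad and y of spacer in the frame of bar_a between 0.027 and 0.035 m and x of spacer in the frame of jig between -0.045 and 0.045 m and z of spacer in the frame of jig between 0.009 and 0.015 m), for 0.2 s.
At the end, for the whole second after the job is handed in: Both gaps (clamped bar to bar_a, bar_a to bar_b) are 22 mm within 3 mm, both bars parallel to the jig's x within 2 degrees (0.035 rad) and flat on the bed within 3 mm; the spacer block stands upright (within 0.1 rad) on the bench, off the jig; bars and block are at rest (y of bar_a in the frame of jig between -0.061 and -0.055 m and y of bar_b in the frame of bar_a between 0.059 and 0.065 m and angle between the x axis of each of bar_a, bar_b and the x axis of jig, either way round below 0.035 rad and z of bar_a in the frame of jig between 0.009 and 0.015 m and z of bar_b in the frame of jig between 0.009 and 0.015 m and linear speed of each of bar_a, bar_b, spacer below 0.01 m/s and height (world z) of spacer between -0.003 and 0.005 m and angle between spacer's own z axis and vertical below 0.1 rad); the robot touches nothing.
It fails at once if a bystander (vblock, offcut, hammer, wrench) is moved more than 40 mm (distance of any of vblock, offcut, hammer, wrench from where it was at the start of the episode above 0.04 m).
It also fails if it takes over 72 s, if anything falls off the work surface, if the arm or the gripper's body presses on something with over 40 N, if the wrist force passes 120 N, or if a joint passes its speed limit or range.

## Working session

There is one attempt and no reset: what is moved stays moved. The work goes in short steps, Python scripts to look and compute and a shell command to move; the robot and the scene stay as the last step left them, time stands still between calls to the robot, and variables do not carry over. Pictures are saved under pics/ and viewed, on a budget of 10 in all, crops included, one or two more only if the job needs it, and the job is handed in when it is done.

```bash
mkdir -p pics
cat > h.py <<'E'
from bench import robot
import numpy as np, cv2
def cam(n):
    s=robot.sense(); i=robot.camera_info(n); p,d=robot.camera(n)
    f=210/np.tan(np.radians(i["vertical_fov"])/2)
    if n=="wrist":
        T=np.eye(4);T[:3,:3]=s["eef_rot"];T[:3,3]=s["tcp_pos"];M=T@np.array(i["hand_eye"]);R,o=M[:3,:3],M[:3,3]
    else: R,o=np.array(i["attitude"]),np.array(i["origin"])
    return p,d,(f,i["cx"],i["cy"],R,o)
def cloud(d,c):
    f,cx,cy,R,o=c; v,u=np.mgrid[:420,:560]
    P=np.stack([(u-cx)/f*d,(v-cy)/f*d,d],-1)@R.T+o
    P[d==0]=np.nan; return P
def onz(px,z,c):
    f,cx,cy,R,o=c; px=np.atleast_2d(px)
    r=np.stack([(px[:,0]-cx)/f,(px[:,1]-cy)/f,np.ones(len(px))],-1)@R.T
    return o+r*((z-o[2])/r[:,2])[:,None]
def save(n,p): cv2.imwrite(f"pics/{n}.png",p[:,:,::-1])
E
python3 - <<'E'
from h import *
ps=[]
for n in("scene","side"):
    p,d,c=cam(n);ps.append(p);np.savez(f"{n}.npz",p=p,d=d);print(n,c)
    print(robot.camera_info(n))
save("a",ps[0]);save("b",ps[1])
E
```

```text
scene (np.float64(534.1376465339434), 274.5432157954443, 207.94954330792342, array([[ 0.32802314,  0.75325248, -0.57009782],
       [ 0.94465768, -0.25850963,  0.20197684],
       [ 0.00476378, -0.60480036, -0.79636288]]), array([ 1.23251661, -0.22734289,  1.07343385]))
{'vertical_fov': 42.92524499558548, 'cx': 274.5432157954443, 'cy': 207.94954330792342, 'origin': array([ 1.23251661, -0.22734289,  1.07343385]), 'attitude': array([[ 0.32802314,  0.75325248, -0.57009782],
       [ 0.94465768, -0.25850963,  0.20197684],
       [ 0.00476378, -0.60480036, -0.79636288]])}
side (np.float64(453.9094711551426), 287.0313574570604, 213.07989457836211, array([[-0.81797401, -0.34445932,  0.46072367],
       [-0.57494827,  0.51569499, -0.63521111],
       [-0.0187885 , -0.78447846, -0.61987139]]), array([0.01225205, 0.68094095, 0.68924118]))
{'vertical_fov': 49.65498868052673, 'cx': 287.0313574570604, 'cy': 213.07989457836211, 'origin': array([0.01225205, 0.68094095, 0.68924118]), 'attitude': array([[-0.81797401, -0.34445932,  0.46072367],
       [-0.57494827,  0.51569499, -0.63521111],
       [-0.0187885 , -0.78447846, -0.61987139]])}
```

View pics/a.png

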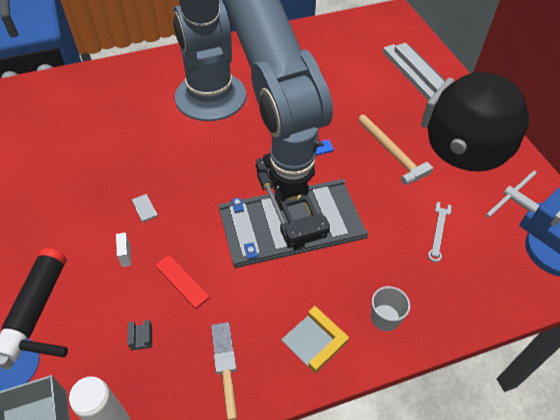

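View pics/b.png

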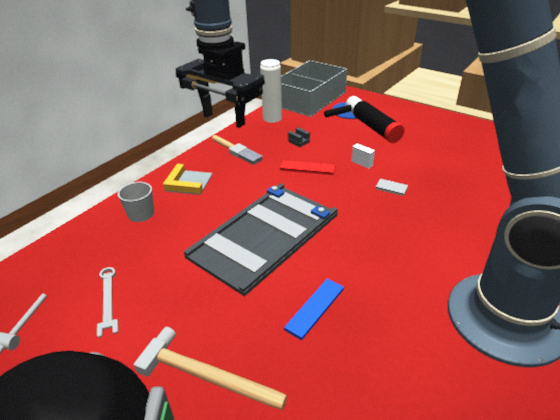

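Scene view: the spacer stands at (123,249), and the look-alikes are the offcut at (145,207), V-block at (140,334), red bar at (182,281) and blue bar at (324,147). The jig is at (293,222) with its clamped bar at (243,228). The side view shows the row unobstructed: clamped bar (300,204), bar_a (277,220), bar_b (236,252), spacer (363,155). I choose the upright light block at side (363,155).

```bash
cat > m.py <<'E'
from h import *
def bars(p,c,z=.022,zr=None,d=None,lo=120,amin=250):
    "bright grey blobs -> min-area rects on plane z"
    q=p.astype(int); m=((q.min(2)>lo)&(q.max(2)-q.min(2)<30)).astype(np.uint8)
    if d is not None:
        Z=cloud(d,c)[...,2]; m&=((Z>zr[0])&(Z<zr[1])).astype(np.uint8)
    m=cv2.morphologyEx(m,cv2.MORPH_OPEN,np.ones((3,3)))
    out=[]
    for k in cv2.findContours(m,cv2.RETR_EXTERNAL,cv2.CHAIN_APPROX_NONE)[0]:
        if cv2.contourArea(k)<amin: continue
        P=onz(k[:,0],z,c)[:,:2]
        (cx,cy),(w,h),a=cv2.minAreaRect((P*1000).astype(np.float32))
        if w<h: w,h,a=h,w,a+90
        out.append((k[:,0].mean(0).round(),cx,cy,w,h,(a+90)%180-90))
    return out
E
python3 - <<'E'
from m import *
for n,z,zr in(("side",.022,(.008,.035)),("side",.05,(.04,.06)),("scene",.05,(.04,.06)),("scene",.022,(.008,.035))):
    p=np.load(n+".npz");p,d=p["p"],p["d"];i=robot.camera_info(n)
    c=(210/np.tan(np.radians(i["vertical_fov"])/2),i["cx"],i["cy"],np.array(i["attitude"]),np.array(i["origin"]))
    print(n,z)
    for b in bars(p,c,z,zr,d,amin=60): print([np.round(x,1) for x in b])
    if n=="side" and z==.022:
        q=p.astype(int);m=((q.max(2)<110)&(q.max(2)-q.min(2)<25)).astype(np.uint8);Z=cloud(d,c);m&=((Z[...,2]<.035)).astype(np.uint8)
        k=max(cv2.findContours(m,cv2.RETR_EXTERNAL,2)[0],key=cv2.contourArea)
        print("jig",cv2.minAreaRect((onz(k[:,0],.02,c)[:,:2]*1000).astype(np.float32)))
p=np.load("scene.npz")["p"];s=np.load("side.npz")["p"]
save("crop",np.hstack([cv2.resize(p[170:290,80:260],(540,360))[:, :400],cv2.resize(s[130:210,320:420],(400,320)).copy().repeat(1,0) if 0 else cv2.resize(s[130:210,320:410],(400,360))]))
E
```

```text
side 0.022
[array([154., 348.]), np.float64(483.5), np.float64(432.1), np.float64(86.7), np.float64(27.9), np.float64(-81.6)]
[array([236., 252.]), np.float64(526.9), np.float64(168.0), np.float64(152.2), np.float64(42.7), np.float64(-3.2)]
[array([277., 220.]), np.float64(515.8), np.float64(31.7), np.float64(152.2), np.float64(43.1), np.float64(-5.0)]
[array([300., 206.]), np.float64(499.2), np.float64(-46.8), np.float64(126.6), np.float64(43.7), np.float64(-4.0)]
[array([362., 158.]), np.float64(479.2), np.float64(-321.8), np.float64(78.9), np.float64(37.9), np.float64(-10.0)]
[array([244., 152.]), np.float64(772.3), np.float64(-168.6), np.float64(105.0), np.float64(40.6), np.float64(-7.6)]
[array([272., 115.]), np.float64(845.1), np.float64(-395.5), np.float64(54.8), np.float64(50.6), np.float64(33.0)]
[array([77., 36.]), np.float64(2142.1), np.float64(-618.3), np.float64(906.6), np.float64(98.6), np.float64(-89.5)]
[array([173.,   7.]), np.float64(2139.0), np.float64(-1199.1), np.float64(300.4), np.float64(93.3), np.float64(-89.5)]
jig ((513.66845703125, 78.9044189453125), (334.7
[... 886 characters left out ...]
scene 0.022
[array([223., 348.]), np.float64(783.9), np.float64(-179.3), np.float64(103.1), np.float64(40.5), np.float64(-9.7)]
[array([244., 229.]), np.float64(513.7), np.float64(-51.0), np.float64(148.7), np.float64(40.7), np.float64(-4.1)]
[array([273., 223.]), np.float64(519.1), np.float64(22.9), np.float64(151.1), np.float64(29.0), np.float64(-5.0)]
[array([330., 211.]), np.float64(530.7), np.float64(165.0), np.float64(151.5), np.float64(41.6), np.float64(-3.1)]
[array([417., 172.]), np.float64(486.8), np.float64(430.6), np.float64(89.3), np.float64(29.2), np.float64(-73.1)]
[array([408.,  69.]), np.float64(107.3), np.float64(605.4), np.float64(256.6), np.float64(37.1), np.float64(1.9)]
```

View pics/crop.png

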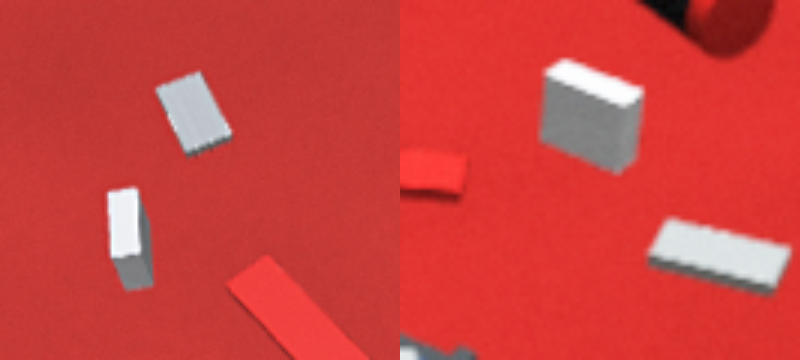

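Crop: the upright bright-topped block on the lower left of the scene view (right view: upper block) is the spacer; the flat piece is the offcut. The spacer's top is at about (485,-334) mm with yaw about -9°, and the jig's yaw is about -3.6°.

```bash
python3 -c "
from h import *
s=robot.sense();print(s['tcp_pos'],s['eef_rot'].round(3) if hasattr(s['eef_rot'],'round') else s['eef_rot'],s['grip_width'],s['ft_force']);print(robot.camera_info('wrist'))"
```

```text
[ 6.74451418e-01 -7.04256040e-07  2.21595276e-01] [[-0.     1.    -0.002]
 [ 1.     0.    -0.   ]
 [-0.    -0.002 -1.   ]] 0.08703660195753513 [ 0.11467878 -0.71730849 -0.73892923]
{'vertical_fov': 59.474412518540085, 'cx': 285.64700213046683, 'cy': 204.20341451343893, 'hand_eye': array([[ 9.13740284e-04, -9.66368708e-01, -2.57158873e-01,
         6.98275642e-02],
       [ 9.99999461e-01,  1.01003348e-03, -2.42359748e-04,
         3.23655235e-04],
       [ 4.93947948e-04, -2.57158513e-01,  9.66369109e-01,
        -1.62817525e-01],
       [ 0.00000000e+00,  0.00000000e+00,  0.00000000e+00,
         1.00000000e+00]])}
```

```bash
python3 -m jog '[{"tx":-0.6,"ty":-1.0,"tz":-0.1,"rz":-0.3,"gripper":1},{"tx":-1.2,"ty":-2.0,"tz":-0.1,"rz":-0.6,"gripper":1},{"tx":-1.8,"ty":-3.0,"tz":-0.2,"rz":-0.9,"gripper":1},{"tx":-2.4,"ty":-4.0,"tz":-0.3,"rz":-1.2,"gripper":1},{"tx":-3.0,"ty":-5.0,"tz":-0.4,"rz":-1.5,"gripper":1}]'
python3 -m jog '[{"tx":-0.4,"ty":-0.9,"gripper":1},{"tx":-0.8,"ty":-1.7,"gripper":1},{"tx":-0.8,"ty":-1.7,"gripper":1},{"tx":-0.8,"ty":-1.7,"gripper":1},{"tx":-0.8,"ty":-1.7,"gripper":1}]'
python3 - <<'E'
from m import *
p,d,c=cam("wrist");save("c",p);print(robot.sense()["tcp_pos"])
for b in bars(p,c,.05,(.04,.06),d,amin=100,lo=100): print([np.round(x,1) for x in b])
P=cloud(d,c); M=(P[...,2]>.046)&(P[...,2]<.056); 
ns,l,st,ct=cv2.connectedComponentsWithStats(M.astype(np.uint8))
for i in range(1,ns):
    if st[i,4]>500: Q=P[l==i]; print(ct[i],st[i,4],cv2.minAreaRect((Q[:,:2]*1000).astype(np.float32)),np.median(Q[:,2]))
E
```

```text
[ 6.74565473e-01 -1.86026470e-06  2.21761275e-01]
[array([495.,   6.]), np.float64(845.9), np.float64(149.6), np.float64(19.4), np.float64(6.3), np.float64(39.2)]invalid input at $[0]: expected keys rx, ry, rz, tx, ty, tz, gripper
invalid input at $[0]: expected keys rx, ry, rz, tx, ty, tz, gripper
```

View pics/c.png

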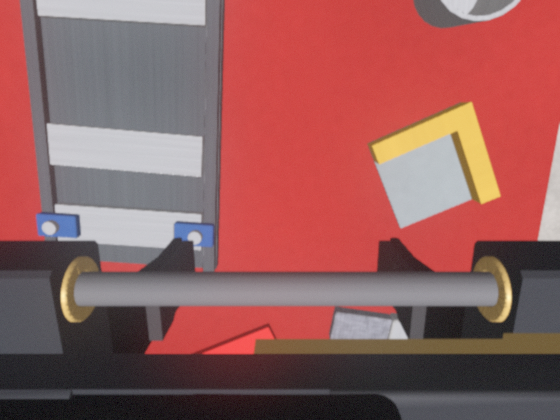

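The wrist picture, still at the start pose because the jog was refused (every key is required), shows the jig with bars at rows 10, 148 and 222. The camera looks towards +y and the gripper hides what is under it. I'll go past the spacer on its -y side so I can see it.

```bash
python3 - <<'E'
from m import *
p,d,c=cam("wrist")
for b in bars(p,c,.022,(.012,.035),d,amin=1000,lo=120): print([np.round(x,1) for x in b])
E
python3 -m jog '[{"rx":0,"ry":0,"rz":-0.3,"tx":-0.5,"ty":-1.1,"tz":-0.1,"gripper":1},{"rx":0,"ry":0,"rz":-0.6,"tx":-1.0,"ty":-2.2,"tz":-0.2,"gripper":1},{"rx":0,"ry":0,"rz":-0.9,"tx":-1.5,"ty":-3.3,"tz":-0.3,"gripper":1},{"rx":0,"ry":0,"rz":-1.2,"tx":-2.0,"ty":-4.4,"tz":-0.4,"gripper":1},{"rx":0,"ry":0,"rz":-1.5,"tx":-2.5,"ty":-5.5,"tz":-0.4,"gripper":1}]'
python3 -m jog '[{"rx":0,"ry":0,"rz":0,"tx":-0.4,"ty":-1.1,"tz":0,"gripper":1},{"rx":0,"ry":0,"rz":0,"tx":-0.9,"ty":-2.2,"tz":0,"gripper":1},{"rx":0,"ry":0,"rz":0,"tx":-1.3,"ty":-3.5,"tz":0,"gripper":1},{"rx":0,"ry":0,"rz":0,"tx":-1.3,"ty":-3.7,"tz":0,"gripper":1},{"rx":0,"ry":0,"rz":0,"tx":-1.3,"ty":-3.7,"tz":0,"gripper":1}]'
python3 - <<'E'
from m import *
p,d,c=cam("wrist");save("d",p);print(robot.sense()["tcp_pos"],robot.sense()["t"])
for z,zr in((.05,(.043,.06)),(.022,(.012,.035))):
  for b in bars(p,c,z,zr,d,amin=300,lo=100): print([np.round(x,1) for x in b])
E
```

```text
[array([366., 328.]), np.float64(767.6), np.float64(-166.4), np.float64(85.9), np.float64(33.0), np.float64(0.1)]
[array([121., 225.]), np.float64(511.0), np.float64(-53.1), np.float64(150.6), np.float64(46.1), np.float64(-3.9)]
[array([121., 148.]), np.float64(516.5), np.float64(28.2), np.float64(151.6), np.float64(62.7), np.float64(-4.7)]
[array([131.,  11.]), np.float64(529.9), np.float64(151.0), np.float64(157.7), np.float64(20.4), np.float64(0.0)]
t: 0.82
tcp_pos: [0.5487, -0.2765, 0.2021]
eef_rot: [[0.157, 0.988, -0.001], [0.988, -0.157, 0.0], [0.0, -0.001, -1.0]]
ft_force: [0.4, 0.5, -0.2]
grip_width: 0.0867
t: 1.45
tcp_pos: [0.4846, -0.4605, 0.2021]
eef_rot: [[0.158, 0.987, -0.0], [0.987, -0.158, 0.001], [0.001, -0.0, -1.0]]
ft_force: [0.6, -0.2, -0.7]
grip_width: 0.0873
[ 0.48578685 -0.4585778   0.20210374] 1.5
[array([255.,  37.]), np.float64(479.8), np.float64(-335.4), np.float64(59.6), np.float64(22.9), np.float64(-7.1)]
[array([507.,   6.]), np.float64(692.8), np.float64(-341.5), np.float64(48.0), np.float64(12.3), np.float64(-9.1)]
```

View pics/d.png

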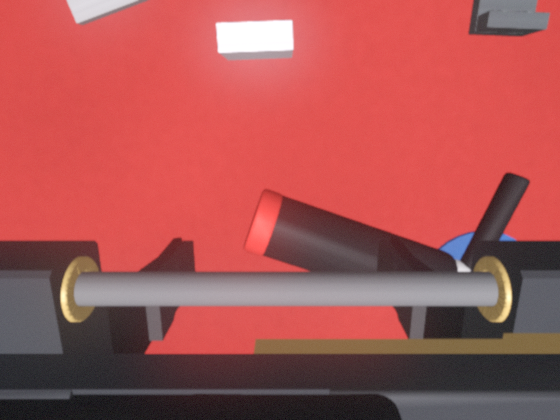

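The spacer's top is at (255,37), 59.6 x 22.9 mm, centred near (480,-335) with yaw about -7.6°. I'll move over it, go down and grip across its 60 mm length.

```bash
python3 -m jog '[{"rx":0,"ry":0,"rz":0.2,"tx":-0.03,"ty":1.1,"tz":0,"gripper":1},{"rx":0,"ry":0,"rz":0.2,"tx":-0.07,"ty":2.2,"tz":-0.2,"gripper":1},{"rx":0,"ry":0,"rz":0.2,"tx":-0.07,"ty":2.5,"tz":-1.1,"gripper":1},{"rx":0,"ry":0,"rz":0.2,"tx":-0.07,"ty":2.5,"tz":-1.9,"gripper":1},{"rx":0,"ry":0,"rz":0.2,"tx":-0.07,"ty":2.5,"tz":-2.3,"gripper":1}]'
python3 -m jog '[{"rx":0,"ry":0,"rz":0,"tx":0,"ty":0,"tz":-0.6,"gripper":1},{"rx":0,"ry":0,"rz":0,"tx":0,"ty":0,"tz":-1.0,"gripper":1},{"rx":0,"ry":0,"rz":0,"tx":0,"ty":0,"tz":-1.18,"gripper":1},{"rx":0,"ry":0,"rz":0,"tx":0,"ty":0,"tz":-1.18,"gripper":1},{"rx":0,"ry":0,"rz":0,"tx":0,"ty":0,"tz":-1.18,"gripper":-1}]'
python3 -m jog '[{"rx":0,"ry":0,"rz":0,"tx":0,"ty":0,"tz":0,"gripper":-1},{"rx":0,"ry":0,"rz":0,"tx":0,"ty":0,"tz":0,"gripper":-1},{"rx":0,"ry":0,"rz":0,"tx":0,"ty":0,"tz":0,"gripper":-1},{"rx":0,"ry":0,"rz":0,"tx":0,"ty":0,"tz":0,"gripper":-1},{"rx":0,"ry":0,"rz":0,"tx":0,"ty":0,"tz":0,"gripper":-1}]'
```

```text
t: 2.12
tcp_pos: [0.4818, -0.3305, 0.0857]
eef_rot: [[0.13, 0.991, -0.002], [0.991, -0.13, 0.003], [0.003, -0.002, -1.0]]
ft_force: [0.1, 0.1, 0.1]
grip_width: 0.0872
t: 2.75
tcp_pos: [0.4824, -0.3348, 0.0295]
eef_rot: [[0.135, 0.991, 0.002], [0.991, -0.135, -0.001], [-0.0, 0.002, -1.0]]
ft_force: [-0.1, -0.6, -0.5]
grip_width: 0.0827
t: 3.38
tcp_pos: [0.4813, -0.335, 0.0289]
eef_rot: [[0.136, 0.991, -0.0], [0.991, -0.136, 0.0], [0.0, -0.0, -1.0]]
ft_force: [-1.5, 0.6, 5.7]
grip_width: 0.0594
```

```bash
python3 -m jog '[{"rx":0,"ry":0,"rz":0,"tx":0,"ty":0,"tz":0.5,"gripper":-1},{"rx":0,"ry":0,"rz":0,"tx":0,"ty":0,"tz":1.5,"gripper":-1},{"rx":0,"ry":0,"rz":0.3,"tx":0.2,"ty":0.8,"tz":2.2,"gripper":-1},{"rx":0,"ry":0,"rz":0.65,"tx":0.4,"ty":1.7,"tz":2.8,"gripper":-1},{"rx":0,"ry":0,"rz":0.65,"tx":0.6,"ty":2.7,"tz":3,"gripper":-1}]'
python3 -m jog '[{"rx":0,"ry":0,"rz":0,"tx":0.08,"ty":0.8,"tz":0,"gripper":-1},{"rx":0,"ry":0,"rz":0,"tx":0.08,"ty":1.4,"tz":0,"gripper":-1},{"rx":0,"ry":0,"rz":0,"tx":0.08,"ty":1.4,"tz":0,"gripper":-1},{"rx":0,"ry":0,"rz":0,"tx":0.08,"ty":1.4,"tz":0,"gripper":-1},{"rx":0,"ry":0,"rz":0,"tx":0.08,"ty":1.4,"tz":0,"gripper":-1}]'
python3 - <<'E'
from m import *
p,d,c=cam("wrist");save("e",p)
for b in bars(p,c,.022,(.012,.035),d,amin=300,lo=120): print([np.round(x,1) for x in b])
E
```

```text
t: 4.0
tcp_pos: [0.5128, -0.1993, 0.1803]
eef_rot: [[0.069, 0.998, 0.004], [0.998, -0.069, -0.001], [-0.001, 0.004, -1.0]]
ft_force: [0.6, -0.5, -1.8]
grip_width: 0.0597
t: 4.62
tcp_pos: [0.5153, -0.1313, 0.1783]
eef_rot: [[0.07, 0.998, -0.0], [0.998, -0.07, -0.0], [-0.0, -0.0, -1.0]]
ft_force: [-0.3, -0.8, -0.6]
grip_width: 0.0598
[array([539., 216.]), np.float64(744.7), np.float64(-172.4), np.float64(42.6), np.float64(38.0), np.float64(-8.4)]
[array([371., 129.]), np.float64(592.0), np.float64(-85.5), np.float64(30.1), np.float64(9.3), np.float64(86.0)]
[array([352.,  33.]), np.float64(577.4), np.float64(-7.4), np.float64(34.9), np.float64(18.5), np.float64(-36.1)]
[array([376.,  39.]), np.float64(596.8), np.float64(-15.0), np.float64(57.1), np.float64(9.4), np.float64(85.9)]
[array([272.,  73.]), np.float64(511.8), np.float64(-37.3), np.float64(151.4), np.float64(113.5), np.float64(-4.0)]
```

View pics/e.png

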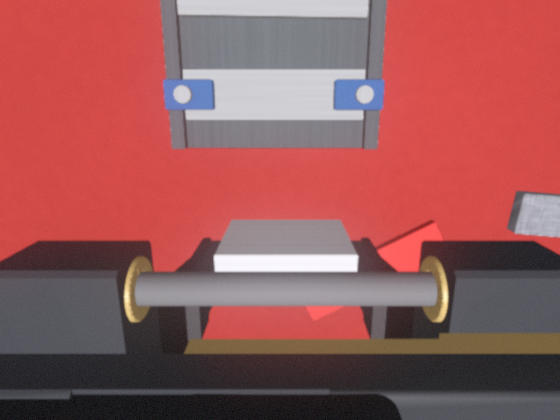

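The view shows the first bar at rows 69–120, bar_a's near edge at about row 16, and the block hanging square in the gripper at (286,245). I'll measure the edges across the gap.

```bash
cat > edges.py <<'E'
from m import *
def edges(p,c,cols,z=.022,rmax=210):
    "bright/dark transitions down the given columns, as world points on plane z"
    g=cv2.GaussianBlur(p[...,1],(3,3),0).astype(int); red=(p[...,0].astype(int)-p[...,1])>60
    for u in cols:
        b=((g[:rmax,u]>150)&~red[:rmax,u]).astype(int); r=np.flatnonzero(np.diff(b))
        print(u,[(int(v),'dark' if b[v] else 'bright',*(onz([u,v+.5],z,c)[0,:2]*1000).round(1)) for v in r])
E
python3 - <<'E'
from edges import *
p,d,c=cam("wrist"); edges(p,c,(220,274,325))
g=p.astype(int);q=p.astype(int);m=((q[...,2]-q[...,0]>60)).astype(np.uint8)
for k in cv2.findContours(m,0,2)[0]:
    if cv2.contourArea(k)>200: print("clamp",onz(k[:,0].mean(0),.034,c).round(4), cv2.boundingRect(k))
E
```

```text
220 [(15, 'dark', np.float64(473.4), np.float64(11.2)), (68, 'bright', np.float64(468.9), np.float64(-28.0)), (120, 'dark', np.float64(464.1), np.float64(-69.3))]
274 [(16, 'dark', np.float64(516.0), np.float64(7.6)), (68, 'bright', np.float64(513.0), np.float64(-31.1)), (120, 'dark', np.float64(509.7), np.float64(-72.5))]
325 [(16, 'dark', np.float64(556.2), np.float64(4.8)), (68, 'bright', np.float64(554.6), np.float64(-34.0)), (120, 'dark', np.float64(552.8), np.float64(-75.4))]
clamp [[ 0.588  -0.0585  0.034 ]] (335, 80, 49, 30)
clamp [[ 0.4401 -0.0506  0.034 ]] (164, 80, 50, 30)
```

Run:
```python
from h import *
s=robot.sense();p,d,c=cam("wrist");print(s["tcp_pos"])
for u in (250,286,320):
    g=p[205:285,u].astype(int).mean(1);dg=np.diff(g);i=np.argsort(-abs(dg))[:6]
    print(u,[(205+int(k),int(dg[k])) for k in sorted(i)])
for v in (251,):print(onz([286,v],s["tcp_pos"][2]+.0211,c))
print(onz([286,220],s["tcp_pos"][2]-.0289,c))
```

```text
[ 0.51536604 -0.13109776  0.17839603]
250 [(253, 35), (254, 34), (255, 19), (270, -32), (271, -64), (272, -37)]
286 [(253, 34), (254, 34), (255, 17), (270, -32), (271, -62), (272, -33)]
320 [(253, 34), (254, 35), (255, 15), (270, -32), (271, -64), (272, -35)]
[[ 0.5167008  -0.11901724  0.19949603]]
[[ 0.51655919 -0.12125936  0.14949603]]
```

The block is centred on the TCP within about 1 mm, the gap is 38.7 mm, and the jig's yaw is -4.0°, the same as the tool's. Placing it 15 mm from the clamped bar's edge.

```bash
python3 -m jog '[{"rx":0,"ry":0,"rz":0,"tx":0,"ty":0.8,"tz":-0.1,"gripper":-1},{"rx":0,"ry":0,"rz":0,"tx":0,"ty":1.6,"tz":-0.3,"gripper":-1},{"rx":0,"ry":0,"rz":0,"tx":-0.02,"ty":2.3,"tz":-0.5,"gripper":-1},{"rx":0,"ry":0,"rz":0,"tx":-0.02,"ty":2.3,"tz":-0.9,"gripper":-1},{"rx":0,"ry":0,"rz":0,"tx":-0.02,"ty":2.3,"tz":-1.4,"gripper":-1}]'
python3 -m jog '[{"rx":0,"ry":0,"rz":0,"tx":0,"ty":0,"tz":-0.6,"gripper":-1},{"rx":0,"ry":0,"rz":0,"tx":0,"ty":0,"tz":-1.0,"gripper":-1},{"rx":0,"ry":0,"rz":0,"tx":0,"ty":0,"tz":-1.2,"gripper":-1},{"rx":0,"ry":0,"rz":0,"tx":0,"ty":0,"tz":-1.3,"gripper":-1},{"rx":0,"ry":0,"rz":0,"tx":0,"ty":0,"tz":-1.33,"gripper":-1}]'
```

```text
t: 5.4
tcp_pos: [0.5152, -0.0147, 0.1085]
eef_rot: [[0.067, 0.998, 0.002], [0.998, -0.067, 0.0], [0.0, 0.002, -1.0]]
ft_force: [-0.0, 0.1, -1.8]
grip_width: 0.0597
t: 6.02
tcp_pos: [0.515, -0.0151, 0.0424]
eef_rot: [[0.068, 0.998, 0.001], [0.998, -0.068, 0.0], [0.0, 0.001, -1.0]]
ft_force: [0.4, -0.2, -2.2]
grip_width: 0.0599
```

```bash
python3 -m jog '[{"rx":0,"ry":0,"rz":0,"tx":0,"ty":0,"tz":-0.03,"gripper":-1},{"rx":0,"ry":0,"rz":0,"tx":0,"ty":0,"tz":-0.03,"gripper":0.5},{"rx":0,"ry":0,"rz":0,"tx":0,"ty":0,"tz":-0.03,"gripper":0.5},{"rx":0,"ry":0,"rz":0,"tx":0,"ty":0,"tz":-0.03,"gripper":0.5},{"rx":0,"ry":0,"rz":0,"tx":0,"ty":0,"tz":-0.03,"gripper":0.5}]'
python3 -m jog '[{"rx":0,"ry":0,"rz":0,"tx":0,"ty":0,"tz":0.2,"gripper":0.5},{"rx":0,"ry":0,"rz":0,"tx":0,"ty":0,"tz":0.8,"gripper":0.5},{"rx":0,"ry":0,"rz":0,"tx":0,"ty":0,"tz":1.6,"gripper":1},{"rx":0,"ry":0,"rz":0,"tx":0,"ty":0.3,"tz":2.0,"gripper":1},{"rx":0,"ry":0,"rz":0,"tx":0,"ty":0.3,"tz":2.0,"gripper":1}]'
python3 - <<'E'
from edges import *
p,d,c=cam("wrist"); edges(p,c,(220,274,325))
save("f",p)
E
```

```text
t: 6.65
tcp_pos: [0.5146, -0.015, 0.0407]
eef_rot: [[0.068, 0.998, 0.0], [0.998, -0.068, 0.0], [0.0, 0.0, -1.0]]
ft_force: [-0.3, -0.4, 0.5]
grip_width: 0.0653
t: 7.28
tcp_pos: [0.5158, 0.0011, 0.1427]
eef_rot: [[0.066, 0.998, 0.005], [0.998, -0.066, 0.001], [0.001, 0.005, -1.0]]
ft_force: [0.5, -0.6, -0.7]
grip_width: 0.084
220 [(136, 'bright', np.float64(470.0), np.float64(52.1)), (188, 'dark', np.float64(465.5), np.float64(11.8))]
274 [(137, 'bright', np.float64(510.9), np.float64(48.6)), (189, 'dark', np.float64(507.9), np.float64(8.2))]
325 [(138, 'bright', np.float64(549.6), np.float64(45.4)), (190, 'dark', np.float64(548.1), np.float64(4.8))]
```

View pics/f.png

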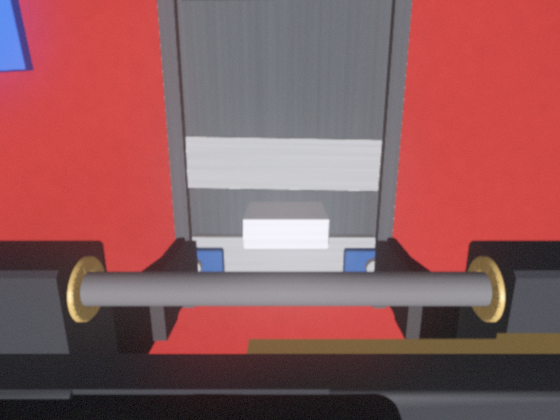

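The block stands upright in the gap at (286,225). bar_a's far edge is at y=48.6 (row 137). Next I'll put the open fingers down behind bar_a.

```bash
python3 -m jog '[{"rx":0,"ry":0,"rz":0,"tx":0.05,"ty":0.9,"tz":0,"gripper":1},{"rx":0,"ry":0,"rz":0,"tx":0.1,"ty":1.46,"tz":-0.5,"gripper":1},{"rx":0,"ry":0,"rz":0,"tx":0.1,"ty":1.46,"tz":-1.4,"gripper":1},{"rx":0,"ry":0,"rz":0,"tx":0.1,"ty":1.46,"tz":-2.2,"gripper":1},{"rx":0,"ry":0,"rz":0,"tx":0.1,"ty":1.46,"tz":-2.3,"gripper":1}]'
python3 -m jog '[{"rx":0,"ry":0,"rz":0,"tx":0,"ty":0,"tz":-0.1,"gripper":1},{"rx":0,"ry":0,"rz":0,"tx":0,"ty":0,"tz":-0.18,"gripper":1},{"rx":0,"ry":0,"rz":0,"tx":0,"ty":0,"tz":-0.18,"gripper":1},{"rx":0,"ry":0,"rz":0,"tx":0,"ty":0,"tz":-0.18,"gripper":1},{"rx":0,"ry":0,"rz":0,"tx":0,"ty":0,"tz":-0.18,"gripper":1}]'
```

```text
t: 7.95
tcp_pos: [0.5163, 0.0718, 0.0222]
eef_rot: [[0.068, 0.998, -0.008], [0.998, -0.068, -0.002], [-0.003, -0.008, -1.0]]
ft_force: [0.5, -0.1, 0.2]
grip_width: 0.0872
t: 8.57
tcp_pos: [0.5198, 0.0731, 0.0171]
eef_rot: [[0.068, 0.998, 0.001], [0.998, -0.068, 0.0], [0.0, 0.001, -1.0]]
ft_force: [0.8, -0.5, 0.9]
grip_width: 0.0868
```

```bash
python3 -m jog '[{"rx":0,"ry":0,"rz":0,"tx":-0.01,"ty":-0.12,"tz":0,"gripper":1},{"rx":0,"ry":0,"rz":0,"tx":-0.02,"ty":-0.24,"tz":0,"gripper":1},{"rx":0,"ry":0,"rz":0,"tx":-0.02,"ty":-0.32,"tz":0,"gripper":1},{"rx":0,"ry":0,"rz":0,"tx":-0.03,"ty":-0.4,"tz":0,"gripper":1},{"rx":0,"ry":0,"rz":0,"tx":-0.03,"ty":-0.46,"tz":0,"gripper":1}]'
python3 -m jog '[{"rx":0,"ry":0,"rz":0,"tx":0,"ty":-0.03,"tz":0,"gripper":1},{"rx":0,"ry":0,"rz":0,"tx":0,"ty":-0.06,"tz":0,"gripper":1},{"rx":0,"ry":0,"rz":0,"tx":0,"ty":-0.08,"tz":0,"gripper":1},{"rx":0,"ry":0,"rz":0,"tx":0,"ty":-0.08,"tz":0,"gripper":1},{"rx":0,"ry":0,"rz":0,"tx":0,"ty":-0.08,"tz":0,"gripper":1}]'
```

```text
t: 9.2
tcp_pos: [0.518, 0.0501, 0.0166]
eef_rot: [[0.068, 0.998, 0.0], [0.998, -0.068, 0.0], [0.0, 0.0, -1.0]]
ft_force: [0.2, 2.2, 0.5]
grip_width: 0.0868
t: 9.82
tcp_pos: [0.5181, 0.0463, 0.0166]
eef_rot: [[0.068, 0.998, 0.0], [0.998, -0.068, 0.0], [0.0, 0.0, -1.0]]
ft_force: [-0.4, 2.1, -0.1]
grip_width: 0.0871
```

```bash
python3 -m jog '[{"rx":0,"ry":0,"rz":0,"tx":0,"ty":-0.02,"tz":0,"gripper":1},{"rx":0,"ry":0,"rz":0,"tx":0,"ty":-0.04,"tz":0,"gripper":1},{"rx":0,"ry":0,"rz":0,"tx":-0.01,"ty":-0.06,"tz":0,"gripper":1},{"rx":0,"ry":0,"rz":0,"tx":-0.01,"ty":-0.07,"tz":0,"gripper":1},{"rx":0,"ry":0,"rz":0,"tx":-0.01,"ty":-0.08,"tz":0,"gripper":1}]'
python3 -m jog '[{"rx":0,"ry":0,"rz":0,"tx":0,"ty":-0.01,"tz":0,"gripper":1},{"rx":0,"ry":0,"rz":0,"tx":0,"ty":-0.02,"tz":0,"gripper":1},{"rx":0,"ry":0,"rz":0,"tx":0,"ty":-0.03,"tz":0,"gripper":1},{"rx":0,"ry":0,"rz":0,"tx":0,"ty":-0.03,"tz":0,"gripper":1},{"rx":0,"ry":0,"rz":0,"tx":0,"ty":-0.03,"tz":0,"gripper":1}]'
python3 - <<'E'
from edges import *
s=robot.sense();print(s["tcp_pos"],s["ft_force"]);p,d,c=cam("scene")
for z,zr in((.062,(.052,.07)),(.022,(.012,.035))):
  for b in bars(p,c,z,zr,d,amin=100,lo=120): print([np.round(x,1) for x in b])
E
```

```text
t: 10.45
tcp_pos: [0.5176, 0.042, 0.0166]
eef_rot: [[0.068, 0.998, 0.0], [0.998, -0.068, 0.0], [0.0, 0.0, -1.0]]
ft_force: [0.8, 3.7, -0.6]
grip_width: 0.0869
t: 11.08
tcp_pos: [0.5176, 0.0414, 0.0166]
eef_rot: [[0.068, 0.998, 0.0], [0.998, -0.068, 0.001], [0.001, 0.0, -1.0]]
ft_force: [0.2, 5.4, -0.1]
grip_width: 0.0871
[0.51755021 0.04141261 0.01661826] [ 0.23239471  5.44766589 -0.08542927]
[array([  7., 340.]), np.float64(648.3), np.float64(-585.6), np.float64(48.5), np.float64(34.6), np.float64(-19.0)]
[array([256., 217.]), np.float64(519.1), np.float64(-20.8), np.float64(65.0), np.float64(22.9), np.float64(-3.8)]
[array([223., 347.]), np.float64(783.9), np.float64(-179.3), np.float64(103.1), np.float64(40.5), np.float64(-9.7)]
[array([255., 228.]), np.float64(516.9), np.float64(-20.6), np.float64(151.5), np.float64(102.5), np.float64(-3.6)]
[array([330., 212.]), np.float64(530.7), np.float64(165.0), np.float64(151.5), np.float64(41.6), np.float64(-3.1)]
[array([417., 172.]), np.float64(486.5), np.float64(430.6), np.float64(88.9), np.float64(28.2), np.float64(-74.7)]
[array([408.,  69.]), np.float64(106.7), np.float64(605.4), np.float64(255.5), np.float64(37.1), np.float64(1.9)]
```

```bash
python3 -m jog '[{"rx":0,"ry":0,"rz":0,"tx":0,"ty":-0.01,"tz":0,"gripper":1},{"rx":0,"ry":0,"rz":0,"tx":0,"ty":-0.02,"tz":0,"gripper":1},{"rx":0,"ry":0,"rz":0,"tx":0,"ty":-0.03,"tz":0,"gripper":1},{"rx":0,"ry":0,"rz":0,"tx":0,"ty":-0.03,"tz":0,"gripper":1},{"rx":0,"ry":0,"rz":0,"tx":0,"ty":-0.03,"tz":0,"gripper":1}]'
```

```text
t: 11.75
tcp_pos: [0.5176, 0.0413, 0.0167]
eef_rot: [[0.067, 0.998, 0.001], [0.998, -0.067, 0.003], [0.003, 0.0, -1.0]]
ft_force: [-0.2, 7.8, 0.6]
grip_width: 0.0873
```

Snug: pushing further moves it only 0.1 mm while the force climbs to 7.8 N. The span is 102.5 mm against 102 expected. I'll back off and fetch the block.

```bash
python3 -m jog '[{"rx":0,"ry":0,"rz":0,"tx":0,"ty":0.2,"tz":0,"gripper":1},{"rx":0,"ry":0,"rz":0,"tx":0,"ty":0.3,"tz":0.2,"gripper":1},{"rx":0,"ry":0,"rz":0,"tx":0,"ty":0.3,"tz":1.2,"gripper":1},{"rx":0,"ry":0,"rz":0,"tx":0,"ty":0,"tz":2.2,"gripper":0.6},{"rx":0,"ry":0,"rz":0,"tx":-0.03,"ty":-0.6,"tz":2.2,"gripper":0.6}]'
python3 -m jog '[{"rx":0,"ry":0,"rz":0,"tx":0,"ty":0,"tz":0,"gripper":0.6},{"rx":0,"ry":0,"rz":0,"tx":0,"ty":0,"tz":0,"gripper":0.6},{"rx":0,"ry":0,"rz":0,"tx":0,"ty":0,"tz":0,"gripper":0.6},{"rx":0,"ry":0,"rz":0,"tx":0,"ty":0,"tz":0,"gripper":0.6},{"rx":0,"ry":0,"rz":0,"tx":0,"ty":0,"tz":0,"gripper":0.6}]'
python3 - <<'E'
from edges import *
p,d,c=cam("wrist"); edges(p,c,(190,220,350,380),rmax=235)
for b in bars(p,c,.062,(.055,.07),d,amin=300,lo=120): print([np.round(x,1) for x in b])
save("g",p)
E
```

```text
t: 12.38
tcp_pos: [0.5191, 0.0094, 0.1313]
eef_rot: [[0.066, 0.998, 0.009], [0.998, -0.066, 0.0], [0.001, 0.009, -1.0]]
ft_force: [1.3, -1.0, 0.1]
grip_width: 0.0746
t: 13.0
tcp_pos: [0.5159, 0.0095, 0.1263]
eef_rot: [[0.067, 0.998, -0.0], [0.998, -0.067, 0.0], [0.0, -0.0, -1.0]]
ft_force: [-0.2, -0.1, -0.6]
grip_width: 0.0698
190 [(3, 'dark', np.float64(462.4), np.float64(148.4)), (174, 'bright', np.float64(447.3), np.float64(35.4)), (227, 'dark', np.float64(441.8), np.float64(-5.4))]
220 [(3, 'dark', np.float64(482.1), np.float64(147.1)), (174, 'bright', np.float64(469.3), np.float64(34.0)), (227, 'dark', np.float64(464.7), np.float64(-6.9))]
350 [(1, 'dark', np.float64(567.3), np.float64(142.6)), (174, 'bright', np.float64(564.8), np.float64(27.6)), (228, 'dark', np.float64(563.9), np.float64(-14.3))]
380 [(1, 'dark', np.float64(586.9), np.float64(141.3)), (175, 'bright', np.float64(586.9), np.float64(25.4)), (227, 'dark', np.float64(586.9), np.float64(-15.0))]
[array([286., 257.]), np.float64(515.0), np.float64(-17.6), np.float64(59.8), np.float64(20.0), np.float64(-3.8)]
```

View pics/g.png

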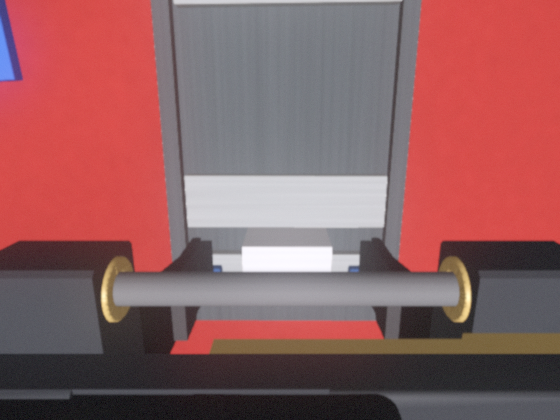

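bar_a's far edge is now at 30.9 mm (expected 30.5). The block is centred at about (515,-19). Descend, grip and lift straight up.

```bash
python3 -m jog '[{"rx":0,"ry":0,"rz":0,"tx":-0.02,"ty":-0.4,"tz":0,"gripper":0.7},{"rx":0,"ry":0,"rz":0,"tx":-0.02,"ty":-0.58,"tz":0,"gripper":0.7},{"rx":0,"ry":0,"rz":0,"tx":-0.02,"ty":-0.58,"tz":-0.5,"gripper":0.7},{"rx":0,"ry":0,"rz":0,"tx":-0.02,"ty":-0.58,"tz":-1.1,"gripper":0.7},{"rx":0,"ry":0,"rz":0,"tx":-0.02,"ty":-0.58,"tz":-1.5,"gripper":0.7}]'
python3 -m jog '[{"rx":0,"ry":0,"rz":0,"tx":0,"ty":0,"tz":-0.2,"gripper":0.7},{"rx":0,"ry":0,"rz":0,"tx":0,"ty":0,"tz":-0.2,"gripper":-1},{"rx":0,"ry":0,"rz":0,"tx":0,"ty":0,"tz":-0.2,"gripper":-1},{"rx":0,"ry":0,"rz":0,"tx":0,"ty":0,"tz":-0.2,"gripper":-1},{"rx":0,"ry":0,"rz":0,"tx":0,"ty":0,"tz":-0.2,"gripper":-1}]'
```

```text
t: 13.68
tcp_pos: [0.5146, -0.0198, 0.0504]
eef_rot: [[0.068, 0.998, -0.001], [0.998, -0.068, 0.0], [0.0, -0.001, -1.0]]
ft_force: [0.3, -0.1, 0.8]
grip_width: 0.0739
t: 14.3
tcp_pos: [0.5153, -0.0199, 0.0423]
eef_rot: [[0.068, 0.998, 0.001], [0.998, -0.068, 0.0], [0.0, 0.001, -1.0]]
ft_force: [-1.7, 0.4, 3.7]
grip_width: 0.0595
```

```bash
python3 -m jog '[{"rx":0,"ry":0,"rz":0,"tx":0,"ty":0,"tz":0.1,"gripper":-1},{"rx":0,"ry":0,"rz":0,"tx":0,"ty":0,"tz":0.5,"gripper":-1},{"rx":0,"ry":0,"rz":0,"tx":0,"ty":0,"tz":1.1,"gripper":-1},{"rx":0,"ry":0,"rz":0,"tx":0.04,"ty":0.6,"tz":1.3,"gripper":-1},{"rx":0,"ry":0,"rz":0,"tx":0.09,"ty":1.3,"tz":1.3,"gripper":-1}]'
python3 -m jog '[{"rx":0,"ry":0,"rz":0,"tx":0,"ty":0,"tz":0,"gripper":-1},{"rx":0,"ry":0,"rz":0,"tx":0,"ty":0,"tz":-0.3,"gripper":-1},{"rx":0,"ry":0,"rz":0,"tx":0,"ty":0,"tz":-0.8,"gripper":-1},{"rx":0,"ry":0,"rz":0,"tx":0,"ty":0,"tz":-1.1,"gripper":-1},{"rx":0,"ry":0,"rz":0,"tx":0,"ty":0,"tz":-1.25,"gripper":-1}]'
python3 -m jog '[{"rx":0,"ry":0,"rz":0,"tx":0,"ty":0,"tz":-0.04,"gripper":-1},{"rx":0,"ry":0,"rz":0,"tx":0,"ty":0,"tz":-0.04,"gripper":-1},{"rx":0,"ry":0,"rz":0,"tx":0,"ty":0,"tz":-0.04,"gripper":-1},{"rx":0,"ry":0,"rz":0,"tx":0,"ty":0,"tz":-0.04,"gripper":-1},{"rx":0,"ry":0,"rz":0,"tx":0,"ty":0,"tz":-0.04,"gripper":-1}]'
```

```text
t: 14.92
tcp_pos: [0.5205, 0.0449, 0.108]
eef_rot: [[0.07, 0.998, 0.003], [0.998, -0.07, -0.0], [0.0, 0.003, -1.0]]
ft_force: [1.0, 0.3, -1.9]
grip_width: 0.0599
t: 15.55
tcp_pos: [0.5188, 0.0441, 0.0427]
eef_rot: [[0.069, 0.998, -0.002], [0.998, -0.069, -0.001], [-0.001, -0.002, -1.0]]
ft_force: [0.2, -0.5, -2.2]
grip_width: 0.0598
t: 16.18
tcp_pos: [0.5197, 0.0451, 0.0422]
eef_rot: [[0.068, 0.998, 0.001], [0.998, -0.068, 0.0], [0.0, 0.001, -1.0]]
ft_force: [0.1, 0.5, -0.6]
grip_width: 0.0595
```

```bash
python3 -m jog '[{"rx":0,"ry":0,"rz":0,"tx":0,"ty":0,"tz":0,"gripper":0.6},{"rx":0,"ry":0,"rz":0,"tx":0,"ty":0,"tz":0,"gripper":0.6},{"rx":0,"ry":0,"rz":0,"tx":0,"ty":0,"tz":0,"gripper":0.6},{"rx":0,"ry":0,"rz":0,"tx":0,"ty":0,"tz":0.3,"gripper":0.8},{"rx":0,"ry":0,"rz":0,"tx":0,"ty":0,"tz":1,"gripper":1}]'
python3 -m jog '[{"rx":0,"ry":0,"rz":0,"tx":0,"ty":0,"tz":1,"gripper":1},{"rx":0,"ry":0,"rz":0,"tx":0,"ty":0,"tz":1,"gripper":1},{"rx":0,"ry":0,"rz":0,"tx":0,"ty":0,"tz":1,"gripper":1},{"rx":0,"ry":0,"rz":0,"tx":0,"ty":0,"tz":1,"gripper":1},{"rx":0,"ry":0,"rz":0,"tx":0,"ty":0,"tz":1,"gripper":1}]'
python3 - <<'E'
from edges import *
p,d,c=cam("wrist"); edges(p,c,(220,286,350),rmax=240)
p2,d,c=cam("scene")
for z,zr in((.062,(.052,.07)),(.022,(.012,.035))):
  for b in bars(p2,c,z,zr,d,amin=100,lo=120): print([np.round(x,1) for x in b])
save("h",p)
E
```

```text
t: 16.8
tcp_pos: [0.5185, 0.0449, 0.0922]
eef_rot: [[0.068, 0.998, -0.003], [0.998, -0.068, -0.0], [-0.001, -0.003, -1.0]]
ft_force: [0.5, 0.4, -0.0]
grip_width: 0.0811
t: 17.42
tcp_pos: [0.5188, 0.0449, 0.141]
eef_rot: [[0.068, 0.998, -0.002], [0.998, -0.068, -0.0], [-0.0, -0.002, -1.0]]
ft_force: [0.3, 0.2, -0.0]
grip_width: 0.0866
220 [(1, 'bright', np.float64(482.9), np.float64(187.6)), (63, 'dark', np.float64(478.3), np.float64(147.5)), (215, 'bright', np.float64(465.4), np.float64(33.9))]
286 [(62, 'dark', np.float64(525.8), np.float64(145.0)), (188, 'bright', np.float64(519.6), np.float64(52.4)), (189, 'dark', np.float64(519.5), np.float64(51.6)), (192, 'bright', np.float64(519.4), np.float64(49.2))]
350 [(61, 'dark', np.float64(571.7), np.float64(142.6)), (215, 'bright', np.float64(569.2), np.float64(27.0))]
[array([  7., 340.]), np.float64(647.8), np.float64(-587.8), np.float64(50.2), np.float64(34.7), np.float64(-29.2)]
[array([283., 212.]), np.float64(524.9), np.float64(43.9), np.float64(63.7), np.float64(23.0), np.float64(-3.4)]
[array([223., 347.]), np.float64(783.9), np.float64(-179.5), np.float64(103.1), np.float64(40.4), np.float64(-9.2)]
[array([243., 230.]), np.float64(513.8), np.float64(-51.1), np.float64(148.7), np.float64(40.7), np.float64(-4.3)]
[array([269., 224.]), np.float64(519.0), np.float64(10.9), np.float64(151.6), np.float64(40.6), np.float64(-4.0)]
[array([330., 212.]), np.float64(530.6), np.float64(165.0), np.float64(151.4), np.float64(41.5), np.float64(-3.1)]
[array([417., 172.]), np.float64(486.5), np.float64(430.7), np.float64(88.7), np.float64(28.2), np.float64(-74.7)]
[array([408.,  69.]), np.float64(103.9), np.float64(605.3), np.float64(249.9), np.float64(37.1), np.float64(1.9)]
```

View pics/h.png

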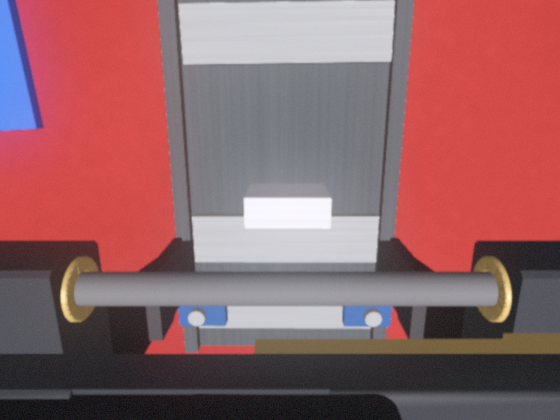

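The block stands on the bed just beyond bar_a (top at rows 197–227). bar_a is 62 mm from the clamped bar, as required, and bar_b's near edge is at row 62. Fingers go behind bar_b next.

```bash
python3 -m jog '[{"rx":0,"ry":0,"rz":0,"tx":0.08,"ty":1.1,"tz":0,"gripper":1},{"rx":0,"ry":0,"rz":0,"tx":0.15,"ty":2.2,"tz":0,"gripper":1},{"rx":0,"ry":0,"rz":0,"tx":0.21,"ty":3.28,"tz":0,"gripper":1},{"rx":0,"ry":0,"rz":0,"tx":0.21,"ty":3.28,"tz":-0.5,"gripper":1},{"rx":0,"ry":0,"rz":0,"tx":0.21,"ty":3.28,"tz":-1.4,"gripper":1}]'
python3 -m jog '[{"rx":0,"ry":0,"rz":0,"tx":0,"ty":0,"tz":-0.7,"gripper":1},{"rx":0,"ry":0,"rz":0,"tx":0,"ty":0,"tz":-1.0,"gripper":1},{"rx":0,"ry":0,"rz":0,"tx":0,"ty":0,"tz":-1.08,"gripper":1},{"rx":0,"ry":0,"rz":0,"tx":0,"ty":0,"tz":-1.08,"gripper":1},{"rx":0,"ry":0,"rz":0,"tx":0,"ty":0,"tz":-1.08,"gripper":1}]'
```

```text
t: 18.15
tcp_pos: [0.5313, 0.2108, 0.0724]
eef_rot: [[0.066, 0.998, 0.004], [0.998, -0.066, 0.002], [0.002, 0.004, -1.0]]
ft_force: [0.5, 0.6, -1.2]
grip_width: 0.0872
t: 18.77
tcp_pos: [0.5309, 0.2095, 0.0194]
eef_rot: [[0.068, 0.998, 0.002], [0.998, -0.068, 0.001], [0.001, 0.002, -1.0]]
ft_force: [0.0, -0.5, 0.4]
grip_width: 0.087
```

```bash
python3 -m jog '[{"rx":0,"ry":0,"rz":0,"tx":0,"ty":-0.1,"tz":-0.04,"gripper":1},{"rx":0,"ry":0,"rz":0,"tx":-0.02,"ty":-0.26,"tz":-0.05,"gripper":1},{"rx":0,"ry":0,"rz":0,"tx":-0.03,"ty":-0.46,"tz":-0.05,"gripper":1},{"rx":0,"ry":0,"rz":0,"tx":-0.05,"ty":-0.7,"tz":-0.05,"gripper":1},{"rx":0,"ry":0,"rz":0,"tx":-0.06,"ty":-0.9,"tz":-0.05,"gripper":1}]'
python3 -m jog '[{"rx":0,"ry":0,"rz":0,"tx":-0.01,"ty":-0.2,"tz":0,"gripper":1},{"rx":0,"ry":0,"rz":0,"tx":-0.03,"ty":-0.4,"tz":0,"gripper":1},{"rx":0,"ry":0,"rz":0,"tx":-0.04,"ty":-0.6,"tz":0,"gripper":1},{"rx":0,"ry":0,"rz":0,"tx":-0.06,"ty":-0.8,"tz":0,"gripper":1},{"rx":0,"ry":0,"rz":0,"tx":-0.06,"ty":-0.9,"tz":0,"gripper":1}]'
```

```text
t: 19.4
tcp_pos: [0.5272, 0.1635, 0.0158]
eef_rot: [[0.068, 0.998, 0.001], [0.998, -0.068, 0.001], [0.001, 0.001, -1.0]]
ft_force: [1.0, 3.8, 1.4]
grip_width: 0.0869
t: 20.02
tcp_pos: [0.5238, 0.118, 0.0155]
eef_rot: [[0.069, 0.998, -0.0], [0.998, -0.069, -0.0], [-0.0, -0.0, -1.0]]
ft_force: [0.6, 4.8, 2.3]
grip_width: 0.087
```

```bash
python3 -m jog '[{"rx":0,"ry":0,"rz":0,"tx":0,"ty":-0.05,"tz":0,"gripper":1},{"rx":0,"ry":0,"rz":0,"tx":-0.01,"ty":-0.1,"tz":0,"gripper":1},{"rx":0,"ry":0,"rz":0,"tx":-0.01,"ty":-0.14,"tz":0,"gripper":1},{"rx":0,"ry":0,"rz":0,"tx":-0.01,"ty":-0.18,"tz":0,"gripper":1},{"rx":0,"ry":0,"rz":0,"tx":-0.02,"ty":-0.2,"tz":0,"gripper":1}]'
cat > sc.py <<'E'
from edges import *
print(robot.sense()["t"]);p2,d,c=cam("scene")
for z,zr in((.062,(.052,.07)),(.022,(.012,.035))):
  for b in bars(p2,c,z,zr,d,amin=100,lo=120):
    if 400<b[1]<600 and -200<b[2]<300: print([np.round(x,1) for x in b])
E
python3 sc.py
```

```text
t: 20.65
tcp_pos: [0.5231, 0.1088, 0.0155]
eef_rot: [[0.068, 0.998, 0.0], [0.998, -0.068, -0.0], [-0.0, 0.0, -1.0]]
ft_force: [0.7, 3.3, 1.0]
grip_width: 0.0868
20.65
[array([283., 211.]), np.float64(522.7), np.float64(43.6), np.float64(62.5), np.float64(24.1), np.float64(-4.0)]
[array([244., 229.]), np.float64(513.7), np.float64(-51.0), np.float64(148.7), np.float64(40.6), np.float64(-4.1)]
[array([269., 225.]), np.float64(519.0), np.float64(10.8), np.float64(151.5), np.float64(40.7), np.float64(-4.1)]
[array([296., 219.]), np.float64(524.2), np.float64(77.1), np.float64(151.4), np.float64(38.4), np.float64(-3.9)]
```

```bash
python3 -m jog '[{"rx":0,"ry":0,"rz":0,"tx":0,"ty":-0.02,"tz":0,"gripper":1},{"rx":0,"ry":0,"rz":0,"tx":0,"ty":-0.035,"tz":0,"gripper":1},{"rx":0,"ry":0,"rz":0,"tx":0,"ty":-0.05,"tz":0,"gripper":1},{"rx":0,"ry":0,"rz":0,"tx":0,"ty":-0.06,"tz":0,"gripper":1},{"rx":0,"ry":0,"rz":0,"tx":-0.01,"ty":-0.07,"tz":0,"gripper":1}]'
python3 -m jog '[{"rx":0,"ry":0,"rz":0,"tx":0,"ty":-0.01,"tz":0,"gripper":1},{"rx":0,"ry":0,"rz":0,"tx":0,"ty":-0.02,"tz":0,"gripper":1},{"rx":0,"ry":0,"rz":0,"tx":0,"ty":-0.02,"tz":0,"gripper":1},{"rx":0,"ry":0,"rz":0,"tx":0,"ty":-0.02,"tz":0,"gripper":1},{"rx":0,"ry":0,"rz":0,"tx":0,"ty":-0.02,"tz":0,"gripper":1}]'
python3 sc.py
```

```text
t: 21.32
tcp_pos: [0.5226, 0.1056, 0.0155]
eef_rot: [[0.068, 0.998, 0.0], [0.998, -0.068, 0.0], [0.0, 0.0, -1.0]]
ft_force: [1.3, 4.4, -0.3]
grip_width: 0.0872
t: 21.95
tcp_pos: [0.5224, 0.1044, 0.0155]
eef_rot: [[0.068, 0.998, -0.0], [0.998, -0.068, -0.0], [-0.0, -0.0, -1.0]]
ft_force: [1.0, 3.2, 0.7]
grip_width: 0.0869
21.95
[array([282., 211.]), np.float64(522.5), np.float64(41.8), np.float64(62.5), np.float64(23.6), np.float64(-4.3)]
[array([244., 231.]), np.float64(513.7), np.float64(-51.0), np.float64(148.7), np.float64(40.6), np.float64(-4.1)]
[array([282., 222.]), np.float64(521.3), np.float64(42.4), np.float64(151.8), np.float64(103.8), np.float64(-4.0)]
```

```bash
python3 -m jog '[{"rx":0,"ry":0,"rz":0,"tx":0,"ty":-0.006,"tz":0,"gripper":1},{"rx":0,"ry":0,"rz":0,"tx":0,"ty":-0.012,"tz":0,"gripper":1},{"rx":0,"ry":0,"rz":0,"tx":0,"ty":-0.02,"tz":0,"gripper":1},{"rx":0,"ry":0,"rz":0,"tx":0,"ty":-0.02,"tz":0,"gripper":1},{"rx":0,"ry":0,"rz":0,"tx":0,"ty":-0.02,"tz":0,"gripper":1}]'
python3 sc.py
```

```text
t: 22.62
tcp_pos: [0.5224, 0.1034, 0.0155]
eef_rot: [[0.068, 0.998, -0.0], [0.998, -0.068, -0.0], [-0.0, -0.0, -1.0]]
ft_force: [-0.1, 3.2, -0.8]
grip_width: 0.0873
22.625
[array([281., 211.]), np.float64(522.7), np.float64(41.0), np.float64(62.9), np.float64(23.6), np.float64(-4.3)]
[array([244., 229.]), np.float64(513.7), np.float64(-51.0), np.float64(148.7), np.float64(40.7), np.float64(-4.1)]
[array([269., 224.]), np.float64(519.0), np.float64(11.2), np.float64(151.6), np.float64(41.3), np.float64(-4.0)]
[array([293., 219.]), np.float64(523.5), np.float64(69.7), np.float64(151.7), np.float64(43.0), np.float64(-3.0)]
```

The TCP is 62.3 mm beyond where it stopped when bar_a was snug (62 nominal), so the gap should be right. Back off along +y, rise and check from close by before touching the block.

```bash
python3 -m jog '[{"rx":0,"ry":0,"rz":0,"tx":0,"ty":0.15,"tz":0,"gripper":1},{"rx":0,"ry":0,"rz":0,"tx":0.02,"ty":0.3,"tz":0.1,"gripper":1},{"rx":0,"ry":0,"rz":0,"tx":0.02,"ty":0.3,"tz":1.1,"gripper":1},{"rx":0,"ry":0,"rz":0,"tx":0.02,"ty":-0.2,"tz":2.2,"gripper":0.7},{"rx":0,"ry":0,"rz":0,"tx":-0.02,"ty":-0.9,"tz":2.4,"gripper":0.7}]'
python3 -m jog '[{"rx":0,"ry":0,"rz":0,"tx":-0.06,"ty":-0.4,"tz":0,"gripper":0.7},{"rx":0,"ry":0,"rz":0,"tx":-0.06,"ty":-0.4,"tz":0,"gripper":0.7},{"rx":0,"ry":0,"rz":0,"tx":-0.06,"ty":-0.4,"tz":0,"gripper":0.7},{"rx":0,"ry":0,"rz":0,"tx":-0.06,"ty":-0.4,"tz":0,"gripper":0.7},{"rx":0,"ry":0,"rz":0,"tx":-0.06,"ty":-0.4,"tz":0,"gripper":0.7}]'
python3 - <<'E'
from edges import *
p,d,c=cam("wrist"); edges(p,c,(200,220,350,370),rmax=260);save("i",p)
E
python3 sc.py
```

```text
t: 23.3
tcp_pos: [0.5243, 0.0596, 0.14]
eef_rot: [[0.065, 0.998, 0.008], [0.998, -0.065, 0.001], [0.002, 0.008, -1.0]]
ft_force: [-0.6, -0.8, -1.0]
grip_width: 0.0766
t: 23.92
tcp_pos: [0.5185, 0.0395, 0.1353]
eef_rot: [[0.066, 0.998, -0.0], [0.998, -0.066, 0.0], [0.0, -0.0, -1.0]]
ft_force: [-0.2, -0.2, -0.8]
grip_width: 0.0737
200 [(129, 'bright', np.float64(459.2), np.float64(96.9)), (183, 'dark', np.float64(454.1), np.float64(56.5)), (210, 'bright', np.float64(451.4), np.float64(35.1)), (239, 'dark', np.float64(448.4), np.float64(11.2))]
220 [(129, 'bright', np.float64(473.9), np.float64(95.9)), (183, 'dark', np.float64(469.4), np.float64(55.5)), (210, 'bright', np.float64(467.0), np.float64(34.1))]
350 [(130, 'bright', np.float64(569.5), np.float64(88.9)), (184, 'dark', np.float64(568.7), np.float64(48.2)), (210, 'bright', np.float64(568.3), np.float64(27.5))]
370 [(130, 'bright', np.float64(584.3), np.float64(87.9)), (183, 'dark', np.float64(584.0), np.float64(48.0)), (211, 'bright', np.float64(583.8), np.float64(25.6)), (239, 'dark', np.float64(583.7), np.float64(2.4))]
23.975
[array([281., 213.]), np.float64(527.0), np.float64(40.4), np.float64(52.8), np.float64(23.4), np.float64(-3.1)]
[array([244., 230.]), np.float64(513.7), np.float64(-51.1), np.float64(148.7), np.float64(40.4), np.float64(-4.0)]
[array([282., 224.]), np.float64(521.3), np.float64(41.8), np.float64(151.8), np.float64(102.6), np.float64(-4.0)]
```

View pics/i.png

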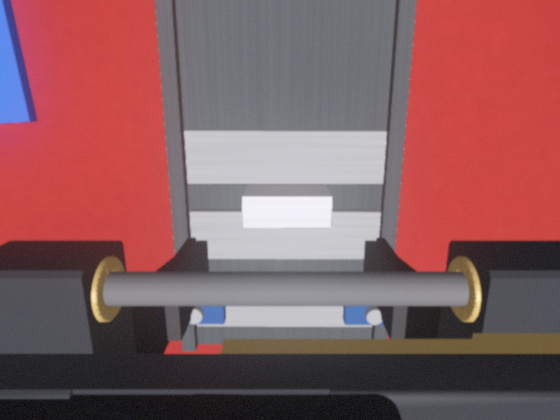

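Both gaps show and the span is 102.6 mm, the same as the first set. bar_a's far edge is unchanged. Pick the block out straight up.

```bash
python3 -m jog '[{"rx":0,"ry":0,"rz":0,"tx":0.01,"ty":0.04,"tz":-0.1,"gripper":0.7},{"rx":0,"ry":0,"rz":0,"tx":0.01,"ty":0.05,"tz":-0.8,"gripper":0.7},{"rx":0,"ry":0,"rz":0,"tx":0.01,"ty":0.05,"tz":-1.4,"gripper":0.7},{"rx":0,"ry":0,"rz":0,"tx":0.01,"ty":0.05,"tz":-1.8,"gripper":0.7},{"rx":0,"ry":0,"rz":0,"tx":0.01,"ty":0.05,"tz":-1.87,"gripper":0.7}]'
python3 -m jog '[{"rx":0,"ry":0,"rz":0,"tx":0,"ty":0,"tz":0,"gripper":-1},{"rx":0,"ry":0,"rz":0,"tx":0,"ty":0,"tz":0,"gripper":-1},{"rx":0,"ry":0,"rz":0,"tx":0,"ty":0,"tz":0,"gripper":-1},{"rx":0,"ry":0,"rz":0,"tx":0,"ty":0,"tz":0,"gripper":-1},{"rx":0,"ry":0,"rz":0,"tx":0,"ty":0,"tz":0,"gripper":-1}]'
python3 -m jog '[{"rx":0,"ry":0,"rz":0,"tx":0,"ty":0,"tz":0.1,"gripper":-1},{"rx":0,"ry":0,"rz":0,"tx":0,"ty":0,"tz":0.4,"gripper":-1},{"rx":0,"ry":0,"rz":0,"tx":0,"ty":0,"tz":0.9,"gripper":-1},{"rx":0,"ry":0,"rz":0,"tx":0,"ty":0,"tz":1.5,"gripper":-1},{"rx":0,"ry":0,"rz":0,"tx":0,"ty":0,"tz":2.0,"gripper":-1}]'
```

```text
t: 24.65
tcp_pos: [0.5179, 0.0411, 0.0406]
eef_rot: [[0.068, 0.998, -0.003], [0.998, -0.068, -0.0], [-0.0, -0.003, -1.0]]
ft_force: [-0.0, 0.5, 0.4]
grip_width: 0.0739
t: 25.28
tcp_pos: [0.5197, 0.0412, 0.0429]
eef_rot: [[0.068, 0.998, 0.002], [0.998, -0.068, 0.0], [0.0, 0.002, -1.0]]
ft_force: [-0.9, 0.2, 5.7]
grip_width: 0.0598
t: 25.9
tcp_pos: [0.519, 0.0408, 0.1438]
eef_rot: [[0.068, 0.998, 0.001], [0.998, -0.068, -0.0], [-0.0, 0.001, -1.0]]
ft_force: [0.6, -0.5, -2.5]
grip_width: 0.0601
```

```bash
python3 -m jog '[{"rx":0,"ry":0,"rz":-0.1,"tx":-0.1,"ty":-0.8,"tz":0,"gripper":-1},{"rx":0,"ry":0,"rz":-0.3,"tx":-0.2,"ty":-1.8,"tz":0,"gripper":-1},{"rx":0,"ry":0,"rz":-0.5,"tx":-0.3,"ty":-2.9,"tz":0,"gripper":-1},{"rx":0,"ry":0,"rz":-0.65,"tx":-0.4,"ty":-4.0,"tz":0,"gripper":-1},{"rx":0,"ry":0,"rz":-0.65,"tx":-0.5,"ty":-5.1,"tz":0,"gripper":-1}]'
python3 -m jog '[{"rx":0,"ry":0,"rz":0,"tx":-0.1,"ty":-1.0,"tz":0,"gripper":-1},{"rx":0,"ry":0,"rz":0,"tx":-0.2,"ty":-1.9,"tz":0,"gripper":-1},{"rx":0,"ry":0,"rz":0,"tx":-0.26,"ty":-2.4,"tz":-0.2,"gripper":-1},{"rx":0,"ry":0,"rz":0,"tx":-0.26,"ty":-2.4,"tz":-0.8,"gripper":-1},{"rx":0,"ry":0,"rz":0,"tx":-0.26,"ty":-2.4,"tz":-1.4,"gripper":-1}]'
python3 -m jog '[{"rx":0,"ry":0,"rz":0,"tx":0,"ty":0,"tz":-0.4,"gripper":-1},{"rx":0,"ry":0,"rz":0,"tx":0,"ty":0,"tz":-0.65,"gripper":-1},{"rx":0,"ry":0,"rz":0,"tx":0,"ty":0,"tz":-0.75,"gripper":-1},{"rx":0,"ry":0,"rz":0,"tx":0,"ty":0,"tz":-0.78,"gripper":-1},{"rx":0,"ry":0,"rz":0,"tx":0,"ty":0,"tz":-0.78,"gripper":-1}]'
```

```text
t: 26.52
tcp_pos: [0.4935, -0.2157, 0.1429]
eef_rot: [[0.136, 0.991, 0.001], [0.991, -0.136, -0.0], [-0.0, 0.001, -1.0]]
ft_force: [1.1, -0.2, -2.1]
grip_width: 0.0596
t: 27.15
tcp_pos: [0.4808, -0.3346, 0.0722]
eef_rot: [[0.137, 0.991, 0.001], [0.991, -0.137, -0.0], [-0.0, 0.001, -1.0]]
ft_force: [0.1, -0.2, -3.1]
grip_width: 0.0599
t: 27.78
tcp_pos: [0.4814, -0.3342, 0.0338]
eef_rot: [[0.136, 0.991, 0.001], [0.991, -0.136, -0.001], [-0.0, 0.001, -1.0]]
ft_force: [0.2, 0.4, -1.9]
grip_width: 0.0598
```

Lower about 3 mm more until it rests, then release, rise and back away.

```bash
python3 -m jog '[{"rx":0,"ry":0,"rz":0,"tx":0,"ty":0,"tz":-0.02,"gripper":-1},{"rx":0,"ry":0,"rz":0,"tx":0,"ty":0,"tz":-0.04,"gripper":-1},{"rx":0,"ry":0,"rz":0,"tx":0,"ty":0,"tz":-0.06,"gripper":-1},{"rx":0,"ry":0,"rz":0,"tx":0,"ty":0,"tz":-0.06,"gripper":-1},{"rx":0,"ry":0,"rz":0,"tx":0,"ty":0,"tz":-0.06,"gripper":-1}]'
python3 -m jog '[{"rx":0,"ry":0,"rz":0,"tx":0,"ty":0,"tz":0,"gripper":0.7},{"rx":0,"ry":0,"rz":0,"tx":0,"ty":0,"tz":0,"gripper":0.7},{"rx":0,"ry":0,"rz":0,"tx":0,"ty":0,"tz":0,"gripper":0.7},{"rx":0,"ry":0,"rz":0,"tx":0,"ty":0,"tz":0,"gripper":0.7},{"rx":0,"ry":0,"rz":0,"tx":0,"ty":0,"tz":0,"gripper":0.7}]'
python3 -m jog '[{"rx":0,"ry":0,"rz":0,"tx":0,"ty":0,"tz":0.4,"gripper":0.7},{"rx":0,"ry":0,"rz":0,"tx":0,"ty":0,"tz":1.4,"gripper":0.7},{"rx":0,"ry":0,"rz":0,"tx":0,"ty":0,"tz":2.5,"gripper":0.7},{"rx":0,"ry":0,"rz":0,"tx":1,"ty":0.6,"tz":3.2,"gripper":0.7},{"rx":0,"ry":0,"rz":0,"tx":2,"ty":1.1,"tz":3.4,"gripper":0.7}]'
python3 -m jog '[{"rx":0,"ry":0,"rz":0,"tx":1,"ty":0.4,"tz":0,"gripper":0.7},{"rx":0,"ry":0,"rz":0,"tx":2,"ty":0.8,"tz":0,"gripper":0.7},{"rx":0,"ry":0,"rz":0,"tx":2,"ty":0.8,"tz":0,"gripper":0.7},{"rx":0,"ry":0,"rz":0,"tx":2,"ty":0.8,"tz":0,"gripper":0.7},{"rx":0,"ry":0,"rz":0,"tx":2,"ty":0.8,"tz":0,"gripper":0.7}]'
python3 sc.py
python3 - <<'E'
from edges import *
p,d,c=cam("side");save("j",p)
for z,zr in((.05,(.04,.06)),(.022,(.012,.035))):
  for b in bars(p,c,z,zr,d,amin=60): 
    if b[1]<600: print("side",[np.round(x,1) for x in b])
p,d,c=cam("scene");P=cloud(d,c)
for b in bars(p,c,.05,(.045,.056),d,amin=60): print([np.round(x,1) for x in b])
E
```

```text
t: 28.4
tcp_pos: [0.4812, -0.3341, 0.031]
eef_rot: [[0.136, 0.991, 0.0], [0.991, -0.136, -0.0], [-0.0, 0.0, -1.0]]
ft_force: [-2.6, 1.0, 5.8]
grip_width: 0.0599
t: 29.02
tcp_pos: [0.481, -0.334, 0.03]
eef_rot: [[0.136, 0.991, 0.0], [0.991, -0.136, 0.0], [0.0, 0.0, -1.0]]
ft_force: [0.3, 0.1, -0.3]
grip_width: 0.0738
t: 29.65
tcp_pos: [0.5824, -0.2799, 0.2035]
eef_rot: [[0.139, 0.99, 0.004], [0.99, -0.139, -0.002], [-0.002, 0.005, -1.0]]
ft_force: [0.6, -1.1, 0.7]
grip_width: 0.0742
t: 30.28
tcp_pos: [0.6796, -0.2407, 0.2002]
eef_rot: [[0.138, 0.99, -0.001], [0.99, -0.138, -0.001], [-0.001, -0.001, -1.0]]
ft_force: [-0.0, -0.0, -0.4]
grip_width: 0.0735
30.275
[array([244., 231.]), np.float64(513.7), np.float64(-51.0), np.float64(148.7), np.float64(40.7), np.float64(-4.1)]
[array([269., 223.]), np.float64(519.0), np.float64(10.9), np.float64(151.6), np.float64(40.6), np.float64(-4.0)]
[array([293., 219.]), np.float64(523.5), np.float64(72.7), np.float64(151.6), np.float64(40.5), np.float64(-3.9)]
side [array([363., 149.]), np.float64(477.1), np.float64(-322.3), np.float64(62.9), np.flo
[... 157 characters left out ...]
rray([263., 230.]), np.float64(519.9), np.float64(76.8), np.float64(152.4), np.float64(41.1), np.float64(-4.2)]
side [array([281., 216.]), np.float64(515.5), np.float64(15.5), np.float64(152.2), np.float64(41.1), np.float64(-4.6)]
side [array([296., 204.]), np.float64(511.2), np.float64(-46.4), np.float64(146.7), np.float64(41.0), np.float64(-4.9)]
side [array([362., 157.]), np.float64(479.8), np.float64(-322.6), np.float64(66.6), np.float64(36.9), np.float64(0.5)]
[array([ 14., 342.]), np.float64(651.5), np.float64(-574.5), np.float64(49.2), np.float64(14.3), np.float64(-24.9)]
[array([121., 244.]), np.float64(484.6), np.float64(-332.4), np.float64(61.7), np.float64(20.5), np.float64(-9.0)]
```

View pics/j.png

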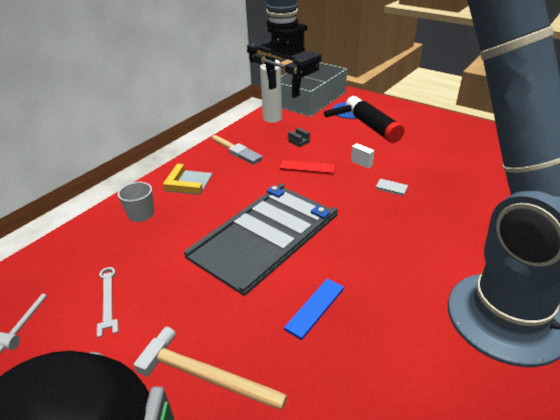

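The side view shows three evenly spaced parallel bars at (296,204), (281,216) and (263,230), and the block upright on the bench at (363,155). Everything else is where it lay. Bar pitches are about 62.1 and 62.0 mm.

```bash
python3 -c "
from bench import robot
print(robot.hand_in())"
```

```text
the job is handed in; nothing more can be done
None
```

The job is done and handed in at about 30 s of the 72 s allowed; the hand-in gives no verdict.

**What I did:** I stood the block in the first gap and pushed bar_a up to it with the open fingers. It stopped moving while the force rose to 7.8 N, so it was snug. I then moved the block on to the next gap, pushed bar_b up gently at 3–5 N, and stood the block back on the bench near where it started.

**Last checks:**
- **Gaps:** the bars sit about 62.1 and 62.0 mm apart centre to centre in the scene camera (62 needed). The side camera gives about 62.1 and 61.4 mm, which agrees within its calibration.
- **Bars:** all three lie at -3.9° to -4.1° in the scene camera, so they are parallel to the jig. bar_a did not move during the second push.
- **Block:** the side picture shows it standing upright on the bench, clear of the jig.
- **Bystanders:** all appear unmoved, and the gripper was clear of everything.

**Weaker points:**
- **bar_b's final push:** I did not see the same clear rise in force as with bar_a. I stopped it by position, 62.3 mm beyond bar_a's stop.
- **One odd reading:** a scene reading during that push put bar_b about 3 mm off. I put this down to the block merging with the bar in the image, and the later readings did not repeat it.
- **First commands:** the first two move commands were refused because I left out some keys; nothing moved.

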